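# Wind the spinner launcher and load the spinner

## Task

Get the toy launcher ready to fire: first wind its brass key clockwise all the way to its stop (it takes a few part turns), then take the gear-shaped spinner from its wooden stand, turn it until its cross-shaped stem lines up with the slots of the white chuck, and push it fully home against the ejector spring, its wheel flat on the chuck. Finish still holding the spinner pressed fully down, since it pops up if let go, and leave the other things on the shelf where they are.

Things in the scene. Friction and masses are not known exactly. Their poses are not given: they have to be found in the camera images.
- launcher: Blue plastic motor case, fixed to the shelf, 110 (x) by 220 (y) by 40 mm high; origin at the centre of its underside. The key stands on its top at local y = -62 mm, the chuck is let into its top at local y = +62 mm.
- key_grip (a point): Middle of the brass key's grip: a flat upright butterfly bar 46 mm long (x axis), 10 mm thick (y axis), 24 mm high, on a thin upright shaft, its turning axis (z). This point lies 64 mm above the shelf; the bar spans 52 to 76 mm, the case top below is at 40 mm. The axes turn with the key. Grasp the bar across its thickness from above.
- key (a joint): Winding of the key, rad: 0 run down, grows as the key turns clockwise seen from above, fully wound at its stop at 3.6. Starts between 0 and 0.9. Turning takes 0.08 N m of friction plus a spring of 0.012 N m per rad; let go, it stays where it is.
- chuck: The chuck: white square core in a grey ring 56 mm across, let into the case; origin 40 mm below its mouth. Four red marks on the ring lie in line with the slots. It does not turn; its angle on the case differs each time.
- chuck_mouth (a point): Centre of the chuck's mouth, 50 mm above the shelf (10 mm above the case top), z up. A cross-shaped hole: two slots, 8.4 mm wide and 26.4 mm long, along this point's x and y axes. A sprung ejector plate waits 14 mm below the mouth; there is room for the whole stem.
- ejector (a joint): How far the ejector plate in the chuck is pressed down, m: 0 at rest, 0.012 when the spinner is fully home (0.0135 at its end). It pushes up with 2.4 N at 0 and 7.2 N at 0.012, enough to lift the spinner when let go.
- spinner: Loose upright toy spinner, about 90 g. Origin: centre of the underside of its green gear wheel (68 mm across the teeth, 8 mm thick, above the origin). On the wheel stands a flat yellow handle, 34 mm long (x axis), 12 mm thick (y axis), 8 to 44 mm above the origin. The stem hangs below (see spinner_tip). Fully home, the origin meets the chuck mouth.
- spinner_tip (a point): Tip of the stem, 26 mm below the spinner's origin, same axes. Stem from the top: for 16 mm a cross of two bars 24 mm long and 6 mm thick along the x and y axes (lowest 4 mm narrowed to 20.5 by 4.2), then a round pilot of 9 mm diameter, tapered at the tip. The pilot enters the chuck at any angle, the cross only with x and y along the slots, any of the four ways round.
- spinner_handle (a point): Good grasp point on the spinner's handle, on its axis, 30 mm above the spinner's origin; same axes as the spinner.
- stand: Wooden ring fixed to the shelf, 52 mm outside and 32 mm inside diameter, 32 mm high, origin at the centre of its underside. The spinner's wheel rests on its top with the stem hanging inside, so the spinner's origin starts 32 mm above the shelf; lift it by 30 mm to clear the ring.
- controller: Bystander: yellow game controller, about 90 by 146 by 35 mm, lying on the shelf; origin at the centre of its underside.
- cartridge_a: Bystander: orange cartridge, 60 by 70 by 14 mm, lying flat; origin at the centre of its underside.
- cartridge_b: Bystander: second orange cartridge, same size.
- coaster: Bystander: round dark wooden coaster, 94 mm across, 8 mm high; origin at the centre of its underside.

How it is judged (in metres and radians):
On the way, in this order (a step that is already met when the one before it is completed fails the run):
1. The key is wound to its stop (within 0.3 rad) while the spinner is still out of the chuck (value of joint key above 3.3 rad and value of joint ejector below 0.004 m), for 0.2 s.
2. The spinner's splines have slid into the chuck and it is pressed fully home (value of joint ejector above 0.01 m and z of spinner in the frame of chuck_mouth below 0.002 m and horizontal distance between spinner and chuck_mouth below 0.004 m and angle between spinner's own z axis and vertical below 0.07 rad and contact force between the fingers and spinner above 1 N), for 0.2 s.
At the end, for the whole second after the job is handed in: The key is wound to within 0.3 rad of its stop; the spinner is upright (within 4 degrees) in the chuck, meshed and centred within 4 mm, its wheel within 2 mm of the chuck mouth, the ejector held down at least 10 mm, with the gripper still holding or pressing the spinner (all of step 2 and value of joint key above 3.3 rad); the arm keeps its last pose, push and grip.
It fails at once if A bystander (controller, cartridges, coaster) is moved more than 30 mm (distance of any of controller, cartridge_a, cartridge_b, coaster from where it was at the start of the episode above 0.03 m).
It also fails if it takes over 64 s, if anything falls off the work surface, if the arm or the gripper's body presses on something with over 40 N, if the wrist force passes 120 N, or if a joint passes its speed limit or range.

## Robot

A 7-joint arm with a two-finger parallel gripper is mounted at the origin on the work surface. World frame = base frame: x ahead of the robot, y to its left, z up, the work surface at z = 0. Lengths are in mm, angles in degrees, forces in N, time in s.
With the tool pointing down it reaches from about 400 to 925 mm from the base axis. Payload 4.1 kg.
Tool frame: the origin (TCP) lies at the very end of the fingers, on their centre line; the grasp point (between the pads) lies 19 mm behind it; z points along the fingers, x is the direction in which the jaws open and shut, and the axes are right-handed (so a half turn about z gives the same grasp; the last joint's range is limited). The gripper opens to 85 mm and grips with 20 to 120 N. Pads are 22 mm wide; open, the fingers measure 114 mm over their backs; the gripper's body (76 mm by 85 mm) begins 54 mm behind the grasp point. The pads swing forward as they close: fully open they stand 13 mm farther back than shut.
Start: joints at [-68.87, 22.827, 2.584, 88.041, -1.071, 69.15, -2.905], TCP at [293.086, 580.21, 231.347] pointing down, gripper open.
Joint ranges: [-161.44, 161.44], [-28.35, 127.94], [-78.24, 83.42], [0, 140.83], [-78.03, 258.03], [13.02, 114.36], [-168.23, 168.23]. Speed limits (degrees/s): [147.25, 147.25, 180, 180, 180, 180, 180].

## Interface

Orientations are given as a 3x3 rotation matrix whose columns are the frame's x, y, z axes.
In Python, from bench import manip gives the robot as it stands. The module is installed in compiled form; this text tells all that it offers.
- The arm moves only by the tool drive_tool, never from a script. Its argument "motion" is a list of rows, each a list of 5 numbers: the shift along the tool's x, y, z in mm, then the turn about the tool's z in degrees, then the finger opening in mm, from 0 to 85.4. In form: [[dx, dy, dz, twist, fingers], ...]. A call has 1 to 20 rows; each row shifts and turns the commanded pose from where the row before left it, along the tool's axes as they then stand; what a row does not reach is not made up. A row lasts 1/12 s, in which the tool goes at most 41.7 mm and 7.16 degrees, less where a joint would pass 70% of its speed; a pose out of reach is approached as far as the arm can. A call with a gripper value outside its range is refused whole. The fingers move at their own pace and stop on an object; "grip_force" is the grip in N (left out, the last holds). Time passes only in rows, so rows that do not move let the fingers close. It gives the time, the measured TCP pose, the force and the opening at its end, in the units of the state.
- manip.read_state(): the state, without advancing time (a new reading comes with each control period).
- manip.snapshot(name): name is "side" or "top" or "wrist"; returns a dict with "img" (384x512x3 uint8, red, green, blue), "camera_matrix" (3x3 intrinsics, pixels), "k1" (the pictures are not rectified: a ray, as slopes to the right and down, at radius r is drawn at 1 + k1 r^2 times it, then the intrinsics apply), "rvec" (rotation vector, rad) and "tvec" (3), from world to camera coordinates, as OpenCV has them. Camera axes: x right, y down, z forward; pixel columns grow to the right and rows downward; lengths in mm; the calibration is good to about 2 mm. A picture is of the moment at which its call begins. There is no depth.
- manip.hand_in(): hands the job in, once; it reports no verdict.
Trained networks look in a picture, given as the dict that the camera call returned (one of the last four; its "shot" number tells which), for a name from the list of things; names that differ only in an ending like _2 or _b are one class to them, and where a whole thing is asked for, a point or a joint stands for the part that bears it (a point fixed in the world has none). Each returns a list of dicts, best first, with "score" (0 to 1); they miss things now and then, are a little off and sometimes report something else, mostly with a low value. They report only what shows in the picture. A call takes as long as a camera call.
- manip.spot_in(picture, name): "centre" ([x, y, z] in mm, in the coordinates of the camera as it stood for that picture, good to about 4 mm: the middle of the surface that is visible of it).
The state is a dict: "time": time; "q": joint angles; "qd": joint speeds; "effort": joint torques, N m; "tcp_pos": TCP position; "orientation": TCP orientation; "wrist_force": force on the tool from outside, world axes, zero at the start; "moment": the same for the moment, N m; "gripper_width": finger opening in mm.
Only numpy, scipy, OpenCV 4.12 (cv2) and the standard library are available. Lean on these libraries where they do the work, as an engineer would, in place of code of your own. Each camera call takes 0.05 s, during which the arm holds its last target. There are 200 camera calls.

## Working session

There is one attempt and no reset: what is moved stays moved. The work goes in short steps, Python scripts to look and compute and a tool call to move; the robot and the scene stay as the last step left them, time stands still between calls to the robot, and variables do not carry over. Pictures are saved under pics/ and viewed, about 8 in all and at most 12, crops included, and the job is handed in when it is done.

Besides the shell and the picture viewer there is one more tool, called after "Emit:" as name(argument=value, ...) on one line, values as JSON. drive_tool: Moves the arm, as the interface text tells. Its arguments: {"type":"object","properties":{"motion":{"type":"array","items":{"type":"array","items":{"type":"number"}}},"grip_force":{"type":"number"}},"required":["motion"]}

```bash
mkdir -p pics; cat > h.py <<'E'
import numpy as np, cv2
from bench import manip
def snap(n,f=None):
    p=manip.snapshot(n)
    if f: cv2.imwrite('pics/'+f,cv2.cvtColor(p['img'],cv2.COLOR_RGB2BGR))
    return p
def c2w(p,c):
    R=cv2.Rodrigues(np.array(p['rvec'],float))[0]; return R.T@(np.array(c)-np.array(p['tvec']).ravel())
def pix2w(p,uv,z):
    K=np.array(p['camera_matrix']);k=p['k1']
    d=(np.array(uv,float)-K[:2,2])/[K[0,0],K[1,1]]
    s=d.copy()
    for _ in range(20): s=d/(1+k*(s@s))
    R=cv2.Rodrigues(np.array(p['rvec'],float))[0]; t=np.array(p['tvec']).ravel()
    o=-R.T@t; r=R.T@np.array([s[0],s[1],1]); return o+r*(z-o[2])/r[2]
def w2pix(p,X):
    K=np.array(p['camera_matrix']);k=p['k1']
    return cv2.projectPoints(np.array(X,float).reshape(-1,3),np.array(p['rvec'],float),np.array(p['tvec'],float),K,np.array([k,0,0,0],float))[0].reshape(-1,2)
def st():
    s=manip.read_state(); print('t',round(s['time'],2),'tcp',np.round(s['tcp_pos'],1),'w',round(s['gripper_width'],1),'F',np.round(s['wrist_force'],1),'M',np.round(s['moment'],2)); print(np.round(s['orientation'],3).tolist(),'q',np.round(s['q'],1)); return s
E
python3 - <<'E'
from h import *
st()
for cam in ['top','side']:
    p=snap(cam,cam+'0.png')
    for n in ['launcher','key_grip','chuck','spinner','spinner_handle','stand','controller','cartridge_a','coaster']:
        print(cam,n,[(np.round(c2w(p,d['centre'])).tolist(),round(d['score'],2)) for d in manip.spot_in(p,n)[:3]])
E
python3 -c "
import cv2,numpy as np
cv2.imwrite('pics/a.png',cv2.imread('pics/top0.png'))"
```

```text
t 0.0 tcp [292.8 579.6 230.3] w 85.5 F [ 0.4  0.9 -0.1] M [ 0.06 -0.03 -0.07]
[[0.451, 0.893, -0.001], [0.893, -0.451, -0.002], [-0.002, 0.0, -1.0]] q [-68.9  22.9   2.6  88.1  -1.1  69.2  -2.9]
top launcher [([704.0, 247.0, 10.0], 0.73), ([547.0, -78.0, 37.0], 0.66)]
top key_grip [([556.0, -0.0, 51.0], 0.34)]
top chuck [([556.0, -3.0, 53.0], 0.52), ([547.0, -129.0, 71.0], 0.52)]
top spinner [([548.0, -79.0, 37.0], 0.7), ([541.0, 229.0, 38.0], 0.57)]
top spinner_handle [([705.0, 249.0, 12.0], 0.4), ([503.0, -358.0, 13.0], 0.32)]
top stand []
top controller [([766.0, 62.0, 30.0], 0.9)]
top cartridge_a [([504.0, -356.0, 16.0], 0.96), ([706.0, 247.0, 9.0], 0.85), ([540.0, 230.0, 35.0], 0.25)]
top coaster [([366.0, 145.0, 8.0], 0.71)]
side launcher [([550.0, -131.0, 35.0], 0.6)]
side key_grip [([550.0, -134.0, 67.0], 0.71), ([712.0, 237.0, 13.0], 0.28)]
side chuck []
side spinner [([542.0, 222.0, 45.0], 0.69)]
side spinner_handle [([537.0, 226.0, 38.0], 0.77)]
side stand []
side controller [([760.0, 31.0, 32.0], 0.66)]
side cartridge_a [([505.0, -364.0, 13.0], 0.84)]
side coaster []
```

View pics/top0.png

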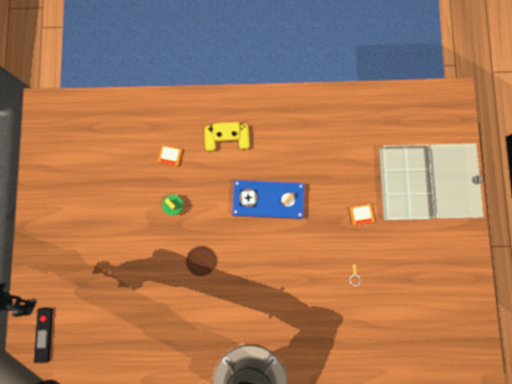

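The top view shows the launcher (blue) at px (268,199), with its chuck at (248,198) and key at (288,200). The spinner is at (172,205), the controller at (228,135), the cartridges at (170,156) and (362,214), and the coaster at (201,261). I'll move above the spinner on the way to the key and look from near.

Emit:
drive_tool(motion=[[-17, 31, 0, 0, 85], [-17, 31, 0, 0, 85], [-17, 31, 0, 0, 85], [-17, 31, 0, 0, 85], [-17, 31, 0, 0, 85], [-17, 31, 0, 0, 85], [-17, 31, 0, 0, 85], [-17, 31, 0, 0, 85], [-17, 31, 0, 0, 85], [-17, 31, 0, 0, 85], [0, 0, 0, 0, 85], [0, 0, 0, 0, 85]])

```text
time: 2.0
tcp_pos: [494.8, 285.9, 231.6]
orientation: [[0.456, 0.89, 0.001], [0.89, -0.456, -0.0], [0.0, 0.001, -1.0]]
wrist_force: [-0.9, 0.9, 0.4]
gripper_width: 84.7
```

```bash
python3 - <<'E'
from h import *
st()
p=snap('wrist','w1.png')
R=cv2.Rodrigues(np.array(p['rvec'],float))[0]; print('cam',np.round(-R.T@np.array(p['tvec']).ravel()),'R',np.round(R,2).tolist())
print(w2pix(p,[[541,229,60],[550,-134,64],[556,-2,50]]))
for n in ['spinner','spinner_handle','stand','cartridge_a','chuck','key_grip']:
    print(n,[(np.round(c2w(p,d['centre'])).tolist(),round(d['score'],2)) for d in manip.spot_in(p,n)[:3]])
E
```

```text
t 2.0 tcp [494.8 285.9 231.6] w 84.7 F [-0.9  0.9  0.4] M [ 0.03  0.06 -0.03]
[[0.456, 0.89, 0.001], [0.89, -0.456, -0.0], [0.0, 0.001, -1.0]] q [-44.   15.   11.7  99.3  -3.2  66.   31.5]
cam [426. 321. 374.] R [[0.46, 0.89, 0.0], [0.85, -0.44, 0.3], [0.27, -0.14, -0.95]]
[[234.97421755 230.31242907]
 [ 18.44440803 340.11917792]
 [ 96.43200809 304.37118954]]
spinner [([533.0, 237.0, 46.0], 0.91), ([535.0, -115.0, 72.0], 0.58)]
spinner_handle [([534.0, 241.0, 40.0], 0.91)]
stand []
cartridge_a [([698.0, 251.0, 15.0], 0.58), ([535.0, 240.0, 39.0], 0.48)]
chuck [([537.0, 5.0, 49.0], 0.68)]
key_grip [([535.0, -117.0, 73.0], 0.55)]
```

View pics/w1.png

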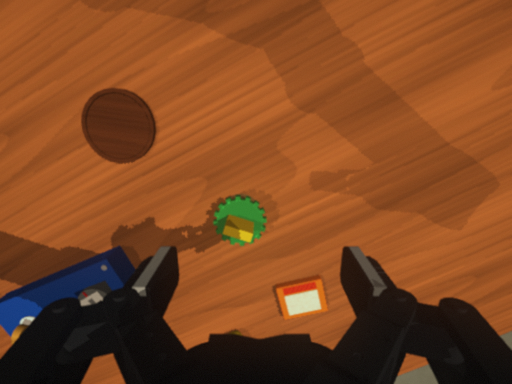

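The wrist view has the spinner at (240,220), with the yellow handle top near (240,235) and the launcher at lower left. Next I'll go above the launcher.

Emit:
drive_tool(motion=[[-29, 20.5, 0, 0, 85], [-29, 20.5, 0, 0, 85], [-29, 20.5, -10, 0, 85], [-29, 20.5, -10, 0, 85], [-29, 20.5, -10, 0, 85], [-29, 20.5, -10, 0, 85], [-29, 20.5, -10, 0, 85], [-29, 20.5, 0, 0, 85], [-29, 20.5, 0, 0, 85], [-29, 20.5, 0, 0, 85], [0, 0, 50, 0, 85], [0, 0, 50, 0, 85], [0, 0, 0, 0, 85]])

```text
time: 3.43
tcp_pos: [539.7, -61.9, 190.9]
orientation: [[0.451, 0.892, -0.015], [0.892, -0.451, 0.0], [-0.006, -0.013, -1.0]]
wrist_force: [-1.8, 1.1, -0.1]
gripper_width: 85.0
```

```bash
python3 - <<'E'
from h import *
st()
p=snap('wrist','w2.png')
print(w2pix(p,[[550,-134,64],[556,-2,50]]))
for n in ['launcher','chuck','key_grip']:
    print(n,[(np.round(c2w(p,d['centre'])).tolist(),round(d['score'],2)) for d in manip.spot_in(p,n)[:3]])
E
```

```text
t 3.43 tcp [539.7 -61.9 190.9] w 85.0 F [-1.8  1.1 -0.1] M [ 0.05  0.1  -0.  ]
[[0.451, 0.892, -0.015], [0.892, -0.451, 0.0], [-0.006, -0.013, -1.0]] q [-18.2  15.6  24.2 105.4  -7.1  61.3  72. ]
[[202.6853574  227.70911602]
 [319.31892158 173.78826693]]
launcher [([543.0, -68.0, 38.0], 0.76), ([531.0, 212.0, 11.0], 0.75)]
chuck [([555.0, -6.0, 50.0], 0.84)]
key_grip [([545.0, -126.0, 78.0], 0.83), ([535.0, 208.0, 40.0], 0.7)]
```

View pics/w2.png

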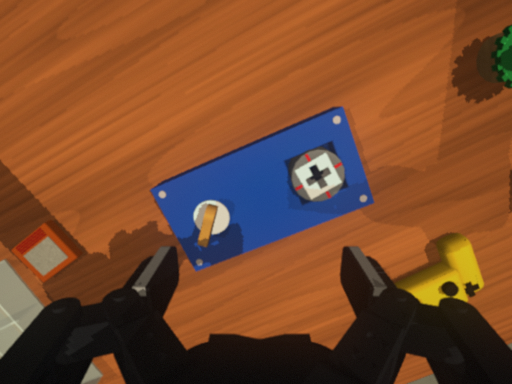

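The launcher shows clearly, with case screws at (337,119), (363,198), (162,194) and (199,263). The chuck is at (318,175) and the key bar at (208,225), running near vertically in the image. I'll fit positions and angles.

```bash
python3 - <<'E'
from h import *
p=manip.snapshot('wrist'); im=p['img']
w=np.array([pix2w(p,u,40)[:2] for u in [(337,119),(363,198),(162,194),(199,263)]]);c=w.mean(0)
d=(w[0]+w[1]-w[2]-w[3])/2; print('screws',np.round(w,1).tolist(),'ctr',c,'ang y',np.degrees(np.arctan2(d[1],d[0])), np.linalg.norm(d))
hsv=cv2.cvtColor(im,cv2.COLOR_RGB2HSV)
# case outline
m=cv2.inRange(hsv,(100,120,40),(130,255,255)); n,l,s,ce=cv2.connectedComponentsWithStats(m); i=1+np.argmax(s[1:,4]); print(s[i])
u=d/np.linalg.norm(d); print('key',c-62*u,'chuck',c+62*u)
# red marks
roi=np.zeros(m.shape,np.uint8); cv2.circle(roi,(318,175),32,255,-1)
r=((hsv[...,0]<8)|(hsv[...,0]>172))&(hsv[...,1]>110)&(roi>0)
n,l,s,ce=cv2.connectedComponentsWithStats(r.astype(np.uint8))
pts=[]
for k in range(1,n):
    if s[k,4]>3: W=pix2w(p,ce[k],50); print(np.round(ce[k],1),s[k,4],np.round(W,1)); pts.append(W[:2])
print('mean',np.mean(pts,0))
roi[:]=0; cv2.circle(roi,(208,225),32,255,-1)
b=(hsv[...,0]>8)&(hsv[...,0]<25)&(hsv[...,1]>100)&(roi>0)&(hsv[...,2]>120)
n,l,s,ce=cv2.connectedComponentsWithStats(b.astype(np.uint8)); i=1+np.argmax(s[1:,4]); print(s[i],ce[i])
crop=np.hstack([im[140:210,283:353],im[190:260,173:243]]); cv2.imwrite('pics/c2.png',cv2.cvtColor(cv2.resize(crop,None,fx=5.6,fy=5.6,interpolation=2),cv2.COLOR_RGB2BGR))
E
```

```text
screws [[526.6, 39.3], [620.6, 33.2], [513.8, -167.6], [609.0, -175.3]] ctr [567.50425826 -67.6015161 ] ang y 86.64419239239601 208.08355349804833
[  149    98   217   160 15034]
key [ 563.87500079 -129.4952031 ] chuck [571.13351574  -5.7078291 ]
[302.9 148.6] 14 [536.8  -5.9  50. ]
[331.5 154.6] 29 [555.9  18.3  50. ]
[293.5 176.5] 28 [559.4 -27.   50. ]
[322.1 183. ] 25 [579.9  -2.5  50. ]
mean [558.00579959  -4.27617976]
[195 194  19  40 425] [203.70117647 212.90352941]
```

View pics/c2.png

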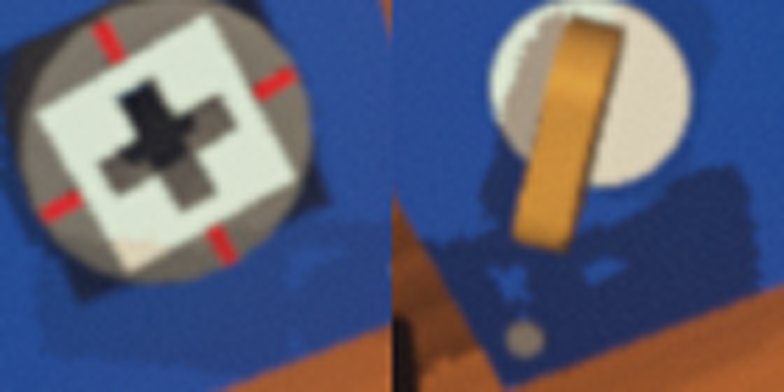

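The crop shows the settled view: cross slots in line with the red marks, and the key bar corners readable. I'll compute the bar pose at z=76 and check it against the case geometry.

```bash
python3 - <<'E'
from h import *
s=st()
p=manip.snapshot('wrist'); im=p['img']
q=np.array([[(x-392)/5.6+173,y/5.6+190] for x,y in [(570,18),(625,30),(565,250),(513,238)]])
w=np.array([pix2w(p,u,76)[:2] for u in q]); print(np.round(w,1).tolist(),'ctr',w.mean(0))
a=(w[2]+w[3]-w[0]-w[1])/2; print('bar len',np.linalg.norm(a),'ang',np.degrees(np.arctan2(a[1],a[0])),'width',np.linalg.norm(w[0]-w[1]))
hsv=cv2.cvtColor(im,cv2.COLOR_RGB2HSV); m=cv2.inRange(hsv,(0,0,150),(180,90,255)); 
n,l,st_,ce=cv2.connectedComponentsWithStats(m)
for k in range(1,n):
    if st_[k,4]>20 and 130<ce[k][0]<390 and ce[k][1]<300: print(st_[k],np.round(ce[k],1),np.round(pix2w(p,ce[k],40)[:2],1))
print('disc centre', pix2w(p,((595-392)/5.6+173,90/5.6+190),41))
E
```

```text
t 3.68 tcp [547.4 -62.  200.7] w 85.0 F [ 0.8  0.  -0. ] M [ 0.01  0.01 -0.02]
[[0.45, 0.893, 0.005], [0.893, -0.45, 0.0], [0.002, 0.004, -1.0]] q [-18.3  15.1  24.3 104.6  -7.1  61.5  71.9]
[[528.5, -112.7], [534.8, -105.1], [567.2, -136.3], [560.7, -143.7]] ctr [ 547.78692874 -124.42558112]
bar len 44.79866343956866 ang -43.90361070513052 width 9.895208909910748
[327 105   8  10  60] [330.4 109.4] [515.1  36.9]
[289 142  47  46 926] [312.3 164.7] [559.9  -3.2]
[156 180   7   8  41] [159.1 183.6] [ 502.4 -164.1]
[354 184   6   6  26] [356.3 186.7] [605.1  31.1]
[190 189  36  34 611] [209.2 204.3] [ 549.  -126.3]
disc centre [ 550.6696292  -126.98984705   41.        ]
```

Fits agree: chuck at about (558,-4.3) with slots at 4.5°, key axis at about (549.7,-127.5), bar at -44°. q7 falls as the key turns clockwise, so there is room for over 200° in one grasp. I'll descend on the key.

Emit:
drive_tool(motion=[[-28.8, 15.6, 0, 0, 85], [-28.8, 15.6, 0, 0, 85], [0, 0, 25, 5.7, 85], [0, 0, 30, 5.7, 60], [0, 0, 30, 5.8, 60], [0, 0, 30, 0, 60], [0, 0, 25, 0, 60], [0, 0, 13, 0, 60], [0, 0, 0, 0, 60], [0, 0, 0, 0, 60], [0, 0, 0, 0, 60]], grip_force=25)

```text
time: 4.65
tcp_pos: [549.2, -128.4, 47.1]
orientation: [[0.694, 0.72, 0.004], [0.72, -0.694, -0.0], [0.003, 0.003, -1.0]]
wrist_force: [-0.3, -0.5, 0.7]
gripper_width: 59.9
```

```bash
python3 - <<'E'
from h import *
st()
p=snap('wrist','w3.png')
E
```

```text
t 4.65 tcp [ 549.2 -128.4   47.1] w 59.9 F [-0.3 -0.5  0.7] M [-0.05  0.03 -0.06]
[[0.694, 0.72, 0.004], [0.72, -0.694, -0.0], [0.003, 0.003, -1.0]] q [-11.   28.3  25.2 110.4 -16.7  44.6  69.6]
```

View pics/w3.png

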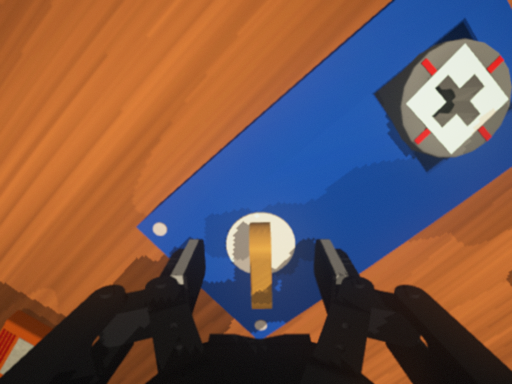

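The bar stands vertical in the image at x≈260, midway between the fingers at 204 and 316. Closing on it now.

Emit:
drive_tool(motion=[[0, 0, 0, 0, 0], [0, 0, 0, 0, 0], [0, 0, 0, 0, 0], [0, 0, 0, 0, 0], [0, 0, 0, 0, 0], [0, 0, 0, 0, 0], [0, 0, 0, 4, 0], [0, 0, 0, 6, 0], [0, 0, 0, 7, 0], [0, 0, 0, 7, 0], [0, 0, 0, 7, 0], [0, 0, 0, 7, 0]], grip_force=30)

```text
time: 5.7
tcp_pos: [549.4, -126.7, 45.6]
orientation: [[0.991, 0.135, 0.004], [0.135, -0.991, 0.001], [0.004, -0.001, -1.0]]
wrist_force: [3.4, 2.7, 0.6]
gripper_width: 9.3
```

```bash
python3 -c "
from h import *
st()"
```

```text
t 5.7 tcp [ 549.4 -126.7   45.6] w 9.3 F [3.4 2.7 0.6] M [ 0.65 -0.69  0.13]
[[0.991, 0.135, 0.004], [0.135, -0.991, 0.001], [0.004, -0.001, -1.0]] q [-18.1  30.6  34.7 110.6 -24.   45.8  37.6]
```

Emit:
drive_tool(motion=[[0, 0, 0, 7, 0], [0, 0, 0, 7, 0], [0, 0, 0, 7, 0], [0, 0, 0, 7, 0], [0, 0, 0, 7, 0], [0, 0, 0, 7, 0], [0, 0, 0, 7, 0], [0, 0, 0, 7, 0], [0, 0, 0, 7, 0], [0, 0, 0, 7, 0], [0, 0, 0, 7, 0], [0, 0, 0, 7, 0], [0, 0, 0, 7, 0]])

```text
time: 6.78
tcp_pos: [550.9, -127.7, 45.7]
orientation: [[0.118, -0.993, 0.006], [-0.993, -0.118, -0.001], [0.002, -0.006, -1.0]]
wrist_force: [6.6, -0.1, -2.8]
gripper_width: 9.7
```

```bash
python3 -c "
from h import *
st()"
```

```text
t 6.78 tcp [ 550.9 -127.7   45.7] w 9.7 F [ 6.6 -0.1 -2.8] M [ 0.01 -1.34  0.13]
[[0.118, -0.993, 0.006], [-0.993, -0.118, -0.001], [0.002, -0.006, -1.0]] q [-32.5  40.5  57.  110.9 -43.3  52.7 -36.8]
```

Emit:
drive_tool(motion=[[0, 0, 0, 7, 0], [0, 0, 0, 7, 0], [0, 0, 0, 7, 0], [0, 0, 0, 7, 0], [0, 0, 0, 7, 0]])

```text
time: 7.2
tcp_pos: [550.8, -128.5, 45.7]
orientation: [[-0.474, -0.881, 0.006], [-0.881, 0.474, -0.003], [-0.001, -0.007, -1.0]]
wrist_force: [7.0, -1.8, -3.8]
gripper_width: 9.6
```

```bash
python3 -c "
from h import *
st()"
```

```text
t 7.2 tcp [ 550.8 -128.5   45.7] w 9.6 F [ 7.  -1.8 -3.8] M [-0.28 -1.36  0.13]
[[-0.474, -0.881, 0.006], [-0.881, 0.474, -0.003], [-0.001, -0.007, -1.0]] q [-36.3  46.   64.6 110.9 -50.6  57.2 -65.9]
```

Emit:
drive_tool(motion=[[0, 0, 0, 5, 0], [0, 0, 0, 5, 0], [0, 0, 0, 5, 0], [0, 0, 0, 5, 0]])

```text
time: 7.53
tcp_pos: [550.9, -128.8, 46.0]
orientation: [[-0.734, -0.679, 0.004], [-0.679, 0.734, -0.006], [0.001, -0.007, -1.0]]
wrist_force: [5.0, -3.0, 0.5]
gripper_width: 9.4
```

```bash
python3 -c "
from h import *
st()"
```

```text
t 7.53 tcp [ 550.9 -128.8   46. ] w 9.4 F [ 5.  -3.   0.5] M [-0.62 -1.17  4.54]
[[-0.734, -0.679, 0.004], [-0.679, 0.734, -0.006], [0.001, -0.007, -1.0]] q [-37.9  49.3  68.4 110.8 -54.1  60.1 -82.2]
```

The wrist moment jumped to 4.5 N m after about 183° of turn, so the key is at its stop. I'll relax the twist, open, lift, and move over the spinner.

Emit:
drive_tool(motion=[[0, 0, 0, 0, 0], [0, 0, 0, 0, 0], [0, 0, 0, 0, 0], [0, 0, 0, -3, 0], [0, 0, 0, 0, 30], [0, 0, 0, 0, 60], [0, 0, 0, 0, 60], [0, 0, 0, 0, 60], [0, 0, 0, 0, 60], [0, 0, -30, 0, 60], [0, 0, -40, 0, 60], [0, 0, -40, 0, 60], [0, 0, -20, 0, 60], [-23.7, 27.4, 0, 0, 85], [-23.7, 27.4, 0, 0, 85], [-23.7, 27.4, 0, 0, 85], [-23.7, 27.4, 0, 0, 85], [-23.7, 27.4, 0, 0, 85]])

```text
time: 9.03
tcp_pos: [533.4, 54.1, 174.9]
orientation: [[-0.708, -0.706, -0.0], [-0.706, 0.708, 0.001], [-0.0, 0.001, -1.0]]
wrist_force: [1.1, 0.3, -0.1]
gripper_width: 84.6
```

Emit:
drive_tool(motion=[[-23.7, 27.4, 0, 0, 85], [-23.7, 27.4, 0, 0, 85], [-23.7, 27.4, 0, 0, 85], [-23.7, 27.4, 0, 0, 85], [-23.7, 27.4, 0, 0, 85], [0, 0, 0, -7, 85], [0, 0, 0, -7, 85], [0, 0, 0, -7, 85], [0, 0, 0, -7, 85], [0, 0, 0, -7, 85], [0, 0, 0, -7, 85], [0, 0, 0, -7, 85], [0, 0, 0, -7, 85], [0, 0, 0, -7, 85], [0, 0, 0, -7, 85], [0, 0, 0, -7, 85], [0, 0, 0, -7, 85], [0, 0, 0, -7, 85], [0, 0, 0, -7, 85], [0, 0, 0, -7, 85]])

```text
time: 10.7
tcp_pos: [520.7, 232.6, 174.8]
orientation: [[0.869, -0.496, -0.001], [-0.496, -0.869, -0.0], [-0.001, 0.001, -1.0]]
wrist_force: [0.8, -0.0, -0.8]
gripper_width: 85.0
```

Emit:
drive_tool(motion=[[0, 0, 0, -7, 85], [0, 0, 0, -7, 85], [0, 0, 0, -7, 85], [0, 0, 0, -7, 85], [0, 0, 0, -7, 85], [0, 0, 0, 0, 85], [0, 0, 0, 0, 85], [0, 0, 0, 0, 85]])

```text
time: 11.37
tcp_pos: [520.9, 232.9, 174.8]
orientation: [[0.996, 0.084, -0.0], [0.084, -0.996, -0.0], [-0.0, 0.0, -1.0]]
wrist_force: [0.3, -0.2, -0.0]
gripper_width: 84.7
```

```bash
python3 - <<'E'
from h import *
st()
p=snap('wrist','w4.png')
for n in ['spinner','spinner_handle']:
    print(n,[(np.round(c2w(p,d['centre'])).tolist(),round(d['score'],2)) for d in manip.spot_in(p,n)[:3]])
im=p['img']; u=w2pix(p,[[535,238,70]])[0]; print(u)
u=u.astype(int); c=im[max(u[1]-60,0):u[1]+60,max(u[0]-60,0):u[0]+60]; print(max(u[1]-60,0),max(u[0]-60,0),c.shape)
cv2.imwrite('pics/c4.png',cv2.cvtColor(cv2.resize(c,None,fx=5,fy=5,interpolation=2),cv2.COLOR_RGB2BGR))
E
```

```text
t 11.37 tcp [520.9 232.9 174.8] w 84.7 F [ 0.3 -0.2 -0. ] M [0.04 0.   0.05]
[[0.996, 0.084, -0.0], [0.084, -0.996, -0.0], [-0.0, 0.0, -1.0]] q [-64.9  23.8  47.2 103.8 -19.8  61.   -5.5]
spinner [([541.0, 241.0, 42.0], 0.89)]
spinner_handle [([540.0, 241.0, 39.0], 0.61)]
[275.16429036 189.80577688]
129 215 (120, 120, 3)
```

View pics/c4.png

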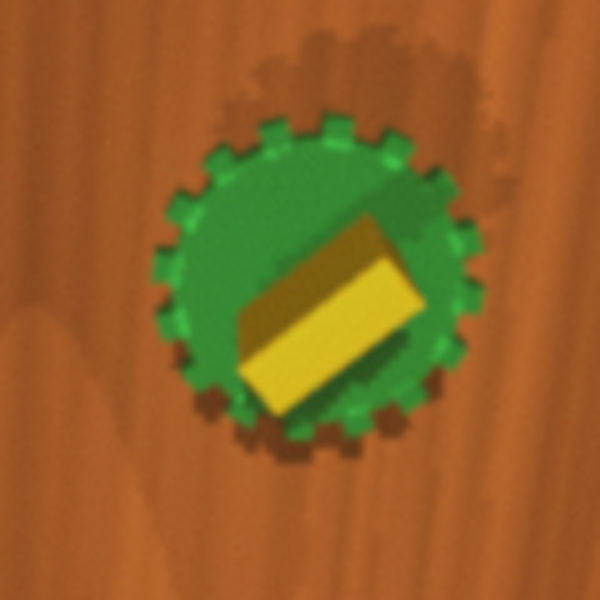

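The crop shows the handle's bright top face with corners at (238,370), (386,257), (426,303) and (278,416). The wheel is centred near (319,285) in the crop.

```bash
python3 - <<'E'
from h import *
p=manip.snapshot('wrist')
q=np.array([(238,370),(386,257),(426,303),(278,416)])/5+[215,129]
w=np.array([pix2w(p,u,76)[:2] for u in q]); print(np.round(w,1).tolist(),'ctr',w.mean(0))
a=(w[1]+w[2]-w[0]-w[3])/2; print('len',np.linalg.norm(a),'ang',np.degrees(np.arctan2(a[1],a[0])),'width',np.linalg.norm(w[0]-w[3]))
print('wheel',pix2w(p,(319/5+215,285/5+129),40))
E
```

```text
[[524.5, 226.7], [548.7, 249.9], [556.8, 242.1], [532.6, 218.5]] ctr [540.65355706 234.30787229]
len 33.66542466199589 ang 44.115781072205515 width 11.528832044921415
wheel [540.88433776 233.99027046  40.        ]
```

The handle fit is sound: length 33.7 mm, width 11.5 mm, centre (540.7,234.2), angle 44.1°. I'll grasp with tool yaw -46° and TCP z 45.

Emit:
drive_tool(motion=[[19.8, 0.4, 0, 0, 60], [0, 0, 10, 7, 60], [0, 0, 10, 7, 60], [0, 0, 10, 7, 60], [0, 0, 10, 7, 60], [0, 0, 10, 7, 60], [0, 0, 10, 7, 60], [0, 0, 10, 7, 60], [0, 0, 20, 1.7, 60], [0, 0, 20, 0, 60], [0, 0, 14, 0, 60], [0, 0, 5.5, 0, 60], [0, 0, 0, 0, 60], [0, 0, 0, 0, 60], [0, 0, 0, 0, 60]])

```text
time: 12.82
tcp_pos: [541.8, 234.7, 46.6]
orientation: [[0.698, -0.716, 0.002], [-0.716, -0.698, 0.001], [0.001, -0.002, -1.0]]
wrist_force: [-0.0, -0.4, -0.1]
gripper_width: 60.2
```

Emit:
drive_tool(motion=[[0, 0, 0, 0, 0], [0, 0, 0, 0, 0], [0, 0, 0, 0, 0], [0, 0, 0, 0, 0], [0, 0, 0, 0, 0], [0, 0, 0, 0, 0], [0, 0, 0, 0, 0]], grip_force=60)

```text
time: 13.4
tcp_pos: [541.2, 234.8, 46.0]
orientation: [[0.698, -0.716, 0.001], [-0.716, -0.698, 0.001], [0.0, -0.001, -1.0]]
wrist_force: [-0.2, -0.0, 4.1]
gripper_width: 11.0
```

```bash
python3 -c "
from h import *
st()"
```

```text
t 13.4 tcp [541.2 234.8  46. ] w 11.0 F [-0.2 -0.   4.1] M [0.01 0.12 0.03]
[[0.698, -0.716, 0.001], [-0.716, -0.698, 0.001], [0.0, -0.001, -1.0]] q [-64.2  39.5  50.9 107.1 -38.6  52.3 -40.4]
```

Emit:
drive_tool(motion=[[0, 0, 0, 0, 0], [0, 0, -15, 0, 0], [0, 0, -20, 0, 0], [0, 0, -20, 0, 0], [0, 0, -20, 0, 0], [0, 0, 0, -6.3, 0], [0, 0, 0, -6.3, 0], [0, 0, 0, -6.3, 0], [0, 0, 0, -6.3, 0], [0, 0, 0, -6.3, 0], [0, 0, 0, -6.3, 0], [0, 0, 0, -6.2, 0], [0, 0, 0, -6.2, 0], [0, 0, 0, 0, 0], [0, 0, 0, 0, 0]])

```text
time: 14.65
tcp_pos: [540.7, 234.3, 120.8]
orientation: [[0.997, 0.075, -0.0], [0.075, -0.997, 0.0], [-0.0, -0.0, -1.0]]
wrist_force: [0.3, -0.3, -0.3]
gripper_width: 10.9
```

Emit:
drive_tool(motion=[[-0.2, 24, 0, 0, 0], [-0.2, 24, 0, 0, 0], [-0.2, 24, 0, 0, 0], [-0.2, 24, 0, 0, 0], [-0.2, 24, 0, 0, 0], [-0.2, 24, 0, 0, 0], [-0.2, 24, 0, 0, 0], [-0.2, 24, 0, 0, 0], [-0.2, 24, 0, 0, 0], [-0.1, 24, 0, 0, 0], [0, 0, 0, 0, 0], [0, 0, 0, 0, 0], [0, 0, 0, 0, 0]])

```text
time: 15.73
tcp_pos: [557.7, -4.2, 120.4]
orientation: [[0.997, 0.077, -0.0], [0.077, -0.997, 0.001], [-0.0, -0.001, -1.0]]
wrist_force: [0.4, -0.4, -1.0]
gripper_width: 11.0
```

```bash
python3 - <<'E'
from h import *
st()
p=snap('wrist','w5.png'); q=snap('side','s5.png')
u=w2pix(q,[[558,-4,80]])[0].astype(int); print(u)
c=q['img'][u[1]-40:u[1]+40,u[0]-40:u[0]+40]
cc=np.hstack([cv2.resize(p['img'],(512,384)),cv2.resize(c,(288,288),interpolation=2)[:, :]]) if 0 else None
o=np.zeros((384,800,3),np.uint8); o[:,:512]=p['img']; o[:288,512:]=cv2.resize(c,(288,288),interpolation=2)
cv2.imwrite('pics/c5.png',cv2.cvtColor(o,cv2.COLOR_RGB2BGR))
E
```

```text
t 15.73 tcp [557.7  -4.2 120.4] w 11.0 F [ 0.4 -0.4 -1. ] M [ 0.04 -0.06 -0.04]
[[0.997, 0.077, -0.0], [0.077, -0.997, 0.001], [-0.0, -0.001, -1.0]] q [-39.3  26.4  45.7 108.5 -23.   54.6  21.4]
[268 184]
```

View pics/c5.png

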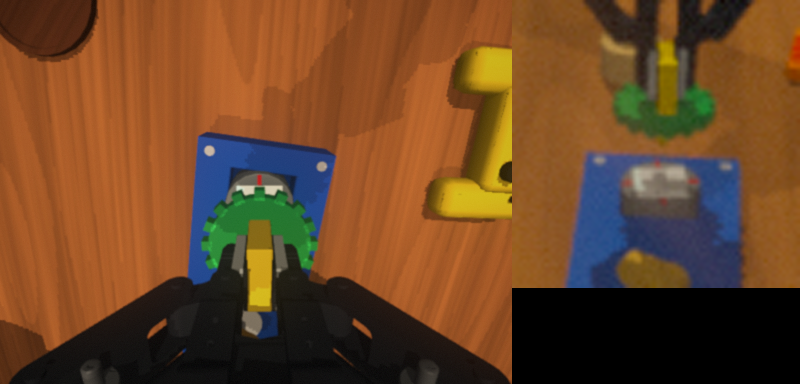

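The wrist view shows the spinner upright in the grip, wheel x-span about 202–318, over the chuck. One red mark shows at (259,180). I'll check wheel extents and mark against the model before lowering.

```bash
python3 - <<'E'
from h import *
p=snap('wrist'); im=p['img']; hsv=cv2.cvtColor(im,cv2.COLOR_RGB2HSV)
g=cv2.inRange(hsv,(45,90,30),(75,255,255)); ys,xs=np.where(g>0); k=(ys<290)
print('green',xs[k].min(),xs[k].max(),ys[k].min())
t=np.radians(np.arange(0,360,5))
for z in (106,114):
    w=w2pix(p,np.c_[557.7+34*np.cos(t),-4.2+34*np.sin(t),0*t+z]); print(z,w.min(0),w.max(0))
r=((hsv[...,0]<6)|(hsv[...,0]>172))&(hsv[...,1]>140); r[:165]=0;r[195:]=0;r[:,:230]=0;r[:,290:]=0
y,x=np.where(r); print(len(x),x.mean(),y.mean(),pix2w(p,(x.mean(),y.mean()),50), 'top/bottom',[pix2w(p,(x[y==v].mean(),v),50)[:2].round(1).tolist() for v in (y.min(),y.max())])
yel=cv2.inRange(hsv,(22,120,150),(34,255,255)); yel[:,:230]=0; yel[:,290:]=0; yel[:230]=0; ys,xs=np.where(yel>0)
for v in (255,270,290,300): print(v,xs[ys==v].min() if (ys==v).any() else 0,xs[ys==v].max() if (ys==v).any() else 0)
print(w2pix(p,[[557.7,12.8,150.4],[557.7,-21.2,150.4]]),ys.max())
E
```

```text
green 202 317 187
106 [203.73941586 185.71490067] [314.62918925 286.39325437]
114 [201.19692745 189.61394341] [317.17444449 294.11783581]
39 258.53846153846155 180.6153846153846 [555.40891205  18.24096952  50.        ] top/bottom [[555.5, 21.9], [555.7, 14.7]]
255 247 271
270 249 271
290 249 270
300 248 270
[[262.21696904 249.31005075]
 [256.42559656 311.77326017]] 309
```

All within about 1 mm. Lowering now: the cross should start to enter near TCP 80 and seat fully at TCP 64.

Emit:
drive_tool(motion=[[0, 0, 10, 0, 0], [0, 0, 10, 0, 0], [0, 0, 8, 0, 0], [0, 0, 5, 0, 0], [0, 0, 3, 0, 0], [0, 0, 3, 0, 0], [0, 0, 2, 0, 0], [0, 0, 2, 0, 0], [0, 0, 0, 0, 0], [0, 0, 0, 0, 0]], grip_force=80)

```text
time: 16.72
tcp_pos: [557.9, -4.8, 77.6]
orientation: [[0.997, 0.078, 0.0], [0.078, -0.997, 0.0], [0.0, -0.0, -1.0]]
wrist_force: [0.4, 0.8, -0.3]
gripper_width: 10.7
```

```bash
python3 -c "
from h import *
st()"
```

```text
t 16.72 tcp [557.9  -4.8  77.6] w 10.7 F [ 0.4  0.8 -0.3] M [ 0.02 -0.06 -0.02]
[[0.997, 0.078, 0.0], [0.078, -0.997, 0.0], [0.0, -0.0, -1.0]] q [-37.   29.7  43.1 110.3 -26.1  50.1  24. ]
```

The cross tip is in with no contact force. Continuing down.

Emit:
drive_tool(motion=[[0, 0, 2, 0, 0], [0, 0, 2, 0, 0], [0, 0, 2, 0, 0], [0, 0, 2, 0, 0], [0, 0, 0, 0, 0]])

```text
time: 17.13
tcp_pos: [558.4, -4.5, 69.7]
orientation: [[0.997, 0.079, 0.001], [0.079, -0.997, 0.001], [0.001, -0.001, -1.0]]
wrist_force: [-0.6, 1.0, 2.6]
gripper_width: 10.6
```

```bash
python3 -c "
from h import *
st()"
```

```text
t 17.13 tcp [558.4  -4.5  69.7] w 10.6 F [-0.6  1.   2.6] M [0.27 0.01 0.01]
[[0.997, 0.079, 0.001], [0.079, -0.997, 0.001], [0.001, -0.001, -1.0]] q [-36.6  30.3  42.5 110.6 -26.8  49.3  24.5]
```

Emit:
drive_tool(motion=[[0, 0, 2, 0, 0], [0, 0, 2, 0, 0], [0, 0, 1.5, 0, 0], [0, 0, 1, 0, 0], [0, 0, 0.5, 0, 0], [0, 0, 0, 0, 0], [0, 0, 0, 0, 0]])

```text
time: 17.72
tcp_pos: [558.5, -4.4, 64.0]
orientation: [[0.997, 0.079, 0.001], [0.079, -0.997, 0.002], [0.001, -0.002, -1.0]]
wrist_force: [-3.4, 1.7, 12.7]
gripper_width: 10.9
```

```bash
python3 -c "
from h import *
st()"
```

```text
t 17.72 tcp [558.5  -4.4  64. ] w 10.9 F [-3.4  1.7 12.7] M [ 0.37  0.72 -0.04]
[[0.997, 0.079, 0.001], [0.079, -0.997, 0.002], [0.001, -0.002, -1.0]] q [-36.2  30.7  42.1 110.8 -27.3  48.7  24.9]
```

Emit:
drive_tool(motion=[[-0.6, 0, 0.7, 0, 0], [0, 0, 0.7, 0, 0], [0, 0, 0, 0, 0], [0, 0, 0, 0, 0], [0, 0, 0, 0, 0]])

```text
time: 18.13
tcp_pos: [558.6, -4.4, 64.0]
orientation: [[0.997, 0.079, 0.002], [0.079, -0.997, 0.003], [0.002, -0.003, -1.0]]
wrist_force: [-6.5, 2.7, 23.1]
gripper_width: 10.7
```

```bash
python3 - <<'E'
from h import *
st()
p=snap('wrist'); q=snap('side')
u=w2pix(q,[[558,-60,60]])[0].astype(int)
c=q['img'][u[1]-40:u[1]+40,u[0]-40:u[0]+40]
o=np.zeros((384,896,3),np.uint8); o[:,:512]=p['img']; o[:,512:]=cv2.resize(c,(384,384),interpolation=2)
cv2.imwrite('pics/c6.png',cv2.cvtColor(cv2.resize(o,(800,343),interpolation=cv2.INTER_AREA),cv2.COLOR_RGB2BGR))
E
```

```text
t 18.13 tcp [558.6  -4.4  64. ] w 10.7 F [-6.5  2.7 23.1] M [ 0.44  1.28 -0.02]
[[0.997, 0.079, 0.002], [0.079, -0.997, 0.003], [0.002, -0.003, -1.0]] q [-36.2  30.7  42.1 110.8 -27.3  48.7  25. ]
```

View pics/c6.png

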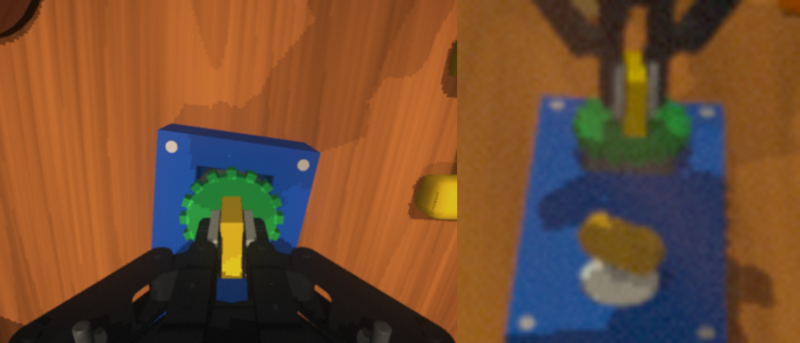

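The wheel sits flat on the chuck at TCP z 64.0, as computed for fully home. The push rose from 13 to 23 N with no further travel, so it is a hard seat. Handing in.

```bash
python3 -c "
from h import *
st(); print(manip.hand_in()); st()"
```

```text
t 18.23 tcp [558.5  -4.4  64. ] w 11.2 F [-5.   3.2 23.5] M [0.44 1.27 0.05]
[[0.997, 0.079, 0.002], [0.079, -0.997, 0.003], [0.002, -0.003, -1.0]] q [-36.2  30.7  42.1 110.8 -27.3  48.7  25. ]
the job is handed in; nothing more can be done
None
the job is handed in; nothing more can be done
```

I wound the key to its stop, seated the spinner in the chuck, and handed the job in at about 18 s with the gripper still pressing it down. The hand-in reported no verdict.

- **Key:** it turned about 183° clockwise in a single grasp, until the wrist moment jumped from 0.13 to 4.5 N m. I did not measure its angle again after letting go.
- **Spinner:** I lifted it off the stand and turned it about 50° counter-clockwise to line up with the slots (measured at 4.5°). The cross went in with almost no force.
- **Seating:** the tool ended at 64.0 mm, the height I had worked out for fully home. Pressing further raised the push from 13 to 23 N with no more travel. Tilt was about 0.2°, and the last pictures showed the wheel flat on the chuck.
- **Other things:** the arm never went near the controller, cartridges or coaster, but I did not measure their positions at the end.
- **Small disagreement:** about 6 N of sideways force remained, and the tool sat about 0.5 to 1 mm from my estimate of the chuck centre, well inside the 4 mm allowed.

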